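Gauge the loading block's bore and load the matching sample carrier

TASK

Take the red-handled depth rod out of its parking hole in the teal loading block, lower it into the block's wide open bore until its tip rests on the cushion at the bottom, and put it back in its parking hole. Then take the carrier whose black part is as long as the bore is deep and stand it upright on the bottom of the bore, so that its coloured cap starts level with the top of the block. Leave the other carrier standing where it is.

Things in the scene. Friction and masses are not known exactly. Their poses are not given: they have to be found in the camera images.
- block: Teal plastic block fixed to the bench, 210 (x) x 80 (y) x 90 mm high, x from -50 to +160 mm. Origin: on the bore's axis at bench level, z up. Bore: 42 mm across, blind, at x = 0, y = 0, a black rubber cushion at its bottom, either 35 or 65 mm below the block's top (poses do not tell which: probe it). Parking hole for the rod: 26 mm across, right through, at x = +120 mm, y = 0.
- rod: Loose depth rod, 120 g, upright in the parking hole, hanging by its collar (tip 5 mm above the bench). From the tip up: steel shank 10 mm across, 85 mm long, black rings at 35 and 65 mm; aluminium collar 50 mm across, 6 mm thick; round red handle 24 mm across, 65 mm long (91 to 156 mm from the tip). Origin: centre of the tip; z along the rod to the handle.
- carrier_blue: Short sample carrier standing on the bench: round, 28 mm across, 75 mm tall; the lower 35 mm are black, the upper 40 mm are a blue cap of the same width, to grip it by. About 75 g, flat bottom. Origin at the centre of its underside, z up. It matches the 35 mm deep bore.
- carrier_yellow: Long sample carrier standing on the bench: round, 28 mm across, 105 mm tall; the lower 65 mm are black, the upper 40 mm are a yellow cap of the same width, to grip it by. About 105 g, flat bottom. Origin at the centre of its underside, z up. It matches the 65 mm deep bore.
There are look-alikes about, which are no part of the job. Several things look just like the carrier_blue: the one meant starts nearest to the robot's base.

How it is judged:
By the outcome, as a careful person would: the job done as asked, in the order asked, and still so for the second after the job is handed in, with the robot touching nothing.
It also fails if it takes over 64 s, if anything falls off the work surface, if the arm or the gripper's body presses on something with over 40 N, if the wrist force passes 120 N, or if a joint passes its speed limit or range.

ROBOT

A 6-joint arm with a two-finger parallel gripper is mounted at the origin on the work surface. World frame = base frame: x ahead of the robot, y to its left, z up, the work surface at z = 0. Lengths are in m, angles in rad, forces in N, time in s.
With the tool pointing down it reaches from about 0.425 to 1.125 m from the base axis. Payload 14.9 kg.
Tool frame: the origin (TCP) lies at the centre of the arm's flange, where the gripper is bolted on; the fingertips stand r.tip_extent ahead of it and the grasp point (between the pads) lies 172 mm ahead of it (r.tip_extent is the distance from the TCP to the fingertips, in m); y points along the fingers, z is the direction in which the jaws open and shut, and the axes are right-handed (so a half turn about y gives the same grasp; the last joint's range is limited). The gripper opens to 91 mm and grips with 3 to 60 N. Pads are 32 mm wide; open, the fingers measure 118 mm over their backs; the gripper's body (76 mm by 178 mm) begins 60 mm behind the grasp point.
Start: joints at [1.229, 0.379, 1.734, -0, 1.028, -0.033], TCP at [0.213, 0.667, 0.405] pointing down, gripper open.
Joint ranges: [-2.77, 2.77], [-0.74, 2.19], [0, 2.66], [-1.06, 4.2], [0.31, 2.87], [-3.08, 3.08]. Speed limits (rad/s): [1.89, 1.89, 2.39, 3.14, 3.14, 3.14].

INTERFACE

Orientations are given as a 3x3 rotation matrix whose columns are the frame's x, y, z axes.
In Python, from plant import r gives the robot as it stands.
- The arm moves only by the shell command python3 -m inch 'ROWS' [FORCE]. ROWS is JSON, a list of rows, each a list of 7 numbers: the shift along the tool's x, y, z in m, then the turn, a rotation vector about the tool's x, y, z in degrees, then the closure, from 0 (fully open) to 1 (shut). A call has 1 to 12 rows; each row is the pose to reach, as a shift and turn from the pose commanded when the call began, along the tool's axes at that moment; what a row does not reach only later rows make up. A row lasts 1/10 s, in which the tool goes at most 50 mm and 8.59 degrees, less where a joint would pass 70% of its speed; a pose out of reach is approached as far as the arm can. A call with a gripper value outside its range is refused whole. The fingers move at their own pace and stop on an object; FORCE is the grip in N (left out, the last holds). Time passes only in rows, so rows that repeat a pose let the fingers close. It gives the time, the measured TCP pose, the force and the opening at its end, in the units of the state.
- r.observe(): the state, without advancing time (a new reading comes with each control period).
- r.camera(name): name is "scene" or "side" or "wrist"; returns the picture (384x512x3 uint8, red, green, blue); there is no depth.
- r.camera_info(name): a dict with "K" (3x3 intrinsics, pixels), "rvec" (rotation vector, rad) and "tvec" (3), from world to camera coordinates, as OpenCV has them; the wrist camera has in their place "hand_eye" (4x4, takes a point from camera to tool coordinates, whose origin is the TCP and whose axes are the tool frame's). Camera axes: x right, y down, z forward; pixel columns grow to the right and rows downward; lengths in m; the calibration is good to about 2 mm. The wrist camera is an equidistant fisheye: a pixel r from the principal point sees the ray r / f radians off the axis. A picture is of the moment at which its call begins: read the wrist's pose just before it. camera_info takes no time and is no camera call.
- r.job_done(): hands the job in, once; it reports no verdict.
Trained networks look in the newest picture that a camera, given by its name, has taken for a name from the list of things; names that differ only in an ending like _2 or _b are one class to them, and where a whole thing is asked for, a point or a joint stands for the part that bears it (a point fixed in the world has none). Each returns a list of dicts, best first, with "score" (0 to 1); they miss things now and then, are a little off and sometimes report something else, mostly with a low value. They report only what shows in the picture. A call takes as long as a camera call. They do not tell look-alikes from the thing itself.
- r.boxes_of(label, camera): "at" ([column, row] in pixels, amid what is visible of it).
- r.masks_of(label, camera): "mask" (384x512 bool, what is visible of it) and "at" ([column, row] in pixels, amid what is visible of it).
The state is a dict: "t": time; "q": joint angles; "joint_vel": joint speeds; "effort": joint torques, N m; "ee_pos": TCP position; "eef_rot": TCP orientation; "ft_force": force on the tool from outside, world axes, zero at the start; "moment": the same for the moment, N m; "gripper_width": finger opening in m.
Only numpy, scipy, OpenCV 4.12 (cv2) and the standard library are available. Lean on these libraries where they do the work, as an engineer would, in place of code of your own. Each camera call takes 0.05 s, during which the arm holds its last target.

## Working session

There is one attempt and no reset: what is moved stays moved. The work goes in short steps, Python scripts to look and compute and a shell command to move; the robot and the scene stay as the last step left them, time stands still between calls to the robot, and variables do not carry over. Pictures are saved under pics/ and viewed, and the job is handed in when it is done.

```bash
ls; mkdir -p pics; python3 - <<'E'
from plant import r
import cv2
s=r.observe(); print({k:(v if not hasattr(v,'tolist') else [v.tolist()]) for k,v in s.items()}); print(r.tip_extent)
for n in("scene","side","wrist"):
    cv2.imwrite(f"pics/{n}0.png",cv2.cvtColor(r.camera(n),cv2.COLOR_RGB2BGR)); print(n,r.camera_info(n))
    for l in("block","rod","carrier_blue","carrier_yellow"):
        print(l,[(round(d["score"],2),[round(float(x)) for x in d["at"]]) for d in r.boxes_of(l,n)])
print(r.observe()["t"])
E
```

```text
pics
{'t': 0.0, 'q': [[1.2286991348301637, 0.3794290003191176, 1.7347680058738104, 1.62681837163742e-05, 1.0284616648154095, -0.033273899924840075]], 'joint_vel': [[0.00019096244242384664, 0.001631755911688403, -0.001528789091674785, 0.002261177772645197, -0.00019775024386432046, 0.000319301600595398]], 'effort': [[0.00050325154006714, -76.37507915496826, -43.43497395515442, 0.0650885165669024, 0.04265820141881704, -8.827443480186048e-05]], 'ee_pos': [[0.21268348726975828, 0.6667200779835593, 0.4040801716824448]], 'eef_rot': [[[0.9526893119158346, -0.00037073621965786366, 0.3039456160499586], [-0.30394583814034476, -0.0009995706014945282, 0.9526887888160415], [-4.938113781936977e-05, -0.9999994317064725, -0.0010649639595620415]]], 'ft_force': [[0.7594220074203657, -0.5869658995132002, 1.0958011167717097]], 'moment': [[-0.03453185023403999, -0.0033673936299891184, -0.04762164509528814]], 'gripper_width': 0.09131279044195732}
0.1908
scene {'K': array([[474.23880447,   0.        , 255.49751148],
       [  0.        , 474.23880447, 191.15015792],
       [  0.        ,   0.        ,   1. 
[... 631 characters left out ...]
 [140, 268]), (0.71, [168, 292]), (0.69, [94, 305]), (0.32, [367, 152])]
carrier_yellow [(0.8, [366, 155])]
wrist {'K': array([[297.31863964,   0.        , 256.23825038],
       [  0.        , 297.31863964, 191.89941607],
       [  0.        ,   0.        ,   1.        ]]), 'hand_eye': array([[-4.60966685e-04,  9.57453525e-01,  2.88587135e-01,
        -8.20368959e-02],
       [-3.35598861e-04, -2.88587298e-01,  9.57453528e-01,
         1.99597773e-02],
       [ 9.99999837e-01,  3.44504665e-04,  4.54349443e-04,
        -3.10641361e-04],
       [ 0.00000000e+00,  0.00000000e+00,  0.00000000e+00,
         1.00000000e+00]])}
block [(0.79, [10, 370])]
rod []
carrier_blue []
carrier_yellow []
0.75
```

View pics/scene0.png

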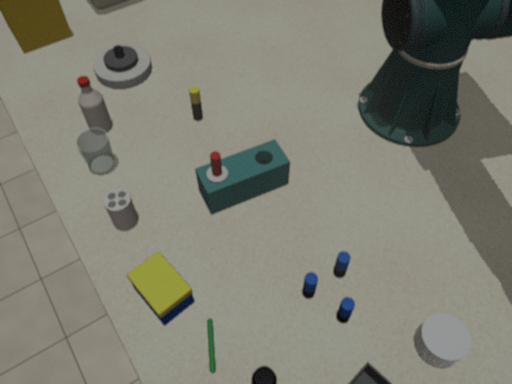

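View pics/side0.png

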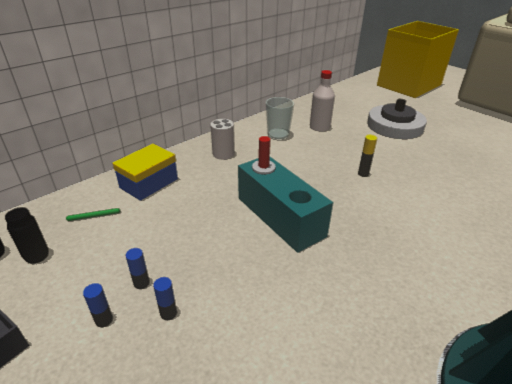

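View pics/wrist0.png

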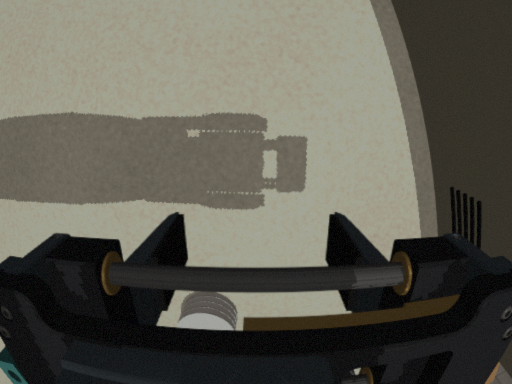

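Scene view: bore at about (263,157), rod at (216,163), yellow carrier at (196,103), three blue ones at (343,263), (311,285) and (346,309). The side view agrees. Next I localise them.

```bash
cat > h.py <<'E'
import numpy as np,cv2
from plant import r
def cam(n):
    i=r.camera_info(n);R=cv2.Rodrigues(i["rvec"])[0];return i["K"],R,i["tvec"]
def proj(n,P):
    i=r.camera_info(n);return cv2.projectPoints(np.atleast_2d(P).astype(float),i["rvec"],i["tvec"],i["K"],None)[0][:,0]
def atz(n,uv,z):
    K,R,t=cam(n);d=R.T@np.linalg.inv(K)@[uv[0],uv[1],1];o=-R.T@t
    return o+d*(z-o[2])/d[2]
E
python3 - <<'E'
from h import *
ims={n:r.camera(n) for n in("scene","side")}
np.savez("ims.npz",**ims)
for n in ims:
    for l in("block","rod","carrier_blue","carrier_yellow"):
        for k,d in enumerate(r.masks_of(l,n)):
            m=d["mask"];ys,xs=np.nonzero(m)
            print(n,l,round(d["score"],2),np.round(d["at"],1),m.sum(),xs.min(),xs.max(),ys.min(),ys.max(), atz(n,d["at"],{"block":.07,"rod":.12,"carrier_blue":.0375,"carrier_yellow":.0525}[l]).round(3))
            np.save(f"m_{n}_{l}_{k}.npy",m)
for n,(x0,y0,x1,y1) in {"scene":(180,75,300,215),"side":(230,125,390,250)}.items():
    c=cv2.resize(ims[n][y0:y1,x0:x1],None,fx=4,fy=4,interpolation=cv2.INTER_CUBIC);cv2.imwrite(f"pics/{n}_crop.png",c[:,:,::-1])
E
```

```text
scene block 0.76 [245.3 177.6] 4006 196 289 140 214 [ 0.539 -0.005  0.07 ]
scene rod 0.85 [217.2 169.8] 443 207 227 152 182 [ 0.599 -0.026  0.12 ]
scene carrier_blue 0.9 [311.7 284.5] 326 302 318 273 298 [0.562 0.288 0.037]
scene carrier_blue 0.85 [341.4 267.6] 341 333 350 252 278 [0.485 0.292 0.038]
scene carrier_blue 0.8 [344.1 309.2] 317 336 353 298 322 [0.54  0.367 0.037]
scene carrier_yellow 0.61 [218.6 171.2] 449 206 227 152 182 [ 0.575 -0.069  0.052]
scene carrier_yellow 0.6 [200.4 104.5] 356 189 202 86 120 [ 0.499 -0.293  0.052]
side block 0.85 [286.5 201.1] 5220 238 332 158 251 [ 0.5   -0.006  0.07 ]
side rod 0.63 [265.5 160.3] 484 253 275 136 172 [ 0.58  -0.023  0.12 ]
side carrier_blue 0.67 [171.1 294.8] 734 154 176 277 319 [0.482 0.277 0.037]
side carrier_blue 0.63 [ 95.  305.4] 841 83 112 283 326 [0.543 0.375 0.037]
side carrier_blue 0.61 [141.1 268.9] 698 126 149 248 288 [0.563 0.284 0.037]
side carrier_yellow 0.91 [367.4 154.6] 508 358 376 134 177 [ 0.511 -0.305  0.052]
```

```bash
cat > fit.py <<'E'
from h import *
from scipy.optimize import minimize
ims=dict(np.load("ims.npz"))
hsv={n:cv2.cvtColor(ims[n],cv2.COLOR_RGB2HSV) for n in ims}
def near(n,c,rad):
    m=np.zeros((384,512),np.uint8);cv2.circle(m,c,rad,1,-1);return m>0
def clean(m):
    k,l,s,_=cv2.connectedComponentsWithStats(m.astype(np.uint8));return l==1+np.argmax(s[1:,4])
def hull(n,P):
    S=16;m=np.zeros((384*1,512*1),np.uint8)
    h=cv2.convexHull(proj(n,P).astype(np.float32))
    big=np.zeros((384*4,512*4),np.uint8);cv2.fillConvexPoly(big,np.round(((h[:,0]+.5)*4-.5)*S).astype(np.int32),255,shift=4)
    return cv2.resize(big,(512,384),interpolation=cv2.INTER_AREA)/255.
def cyl(x,y,z0,z1,rr):
    a=np.linspace(0,2*np.pi,48,endpoint=False)
    return np.vstack([np.c_[x+rr*np.cos(a),y+rr*np.sin(a),0*a+z] for z in(z0,z1)])
def fit(model,masks,x0,steps):
    def f(p): return sum(abs(hull(n,model(p))-masks[n]).sum() for n in masks)/sum(m.sum() for m in masks.values())
    sim=np.vstack([x0]+[np.array(x0)+np.eye(len(x0))[i]*steps[i] for i in range(len(x0))])
    o=minimize(f,x0,method="Nelder-Mead",options=dict(initial_simplex=sim,xatol=1e-5,fatol=1e-5,maxiter=150));return o.x,o.fun
E
python3 - <<'E'
from fit import *
def blk(p):
    x,y,a=p;c,s=np.cos(a),np.sin(a)
    q=np.array([[i,j,k] for i in(-.05,.16) for j in(-.04,.04) for k in(0,.09)])
    return np.c_[x+c*q[:,0]-s*q[:,1],y+s*q[:,0]+c*q[:,1],q[:,2]]
for sel in(("scene",),("side",),("scene","side")):
    m={n:np.load(f"m_{n}_block_0.npy") for n in sel}
    print("block",sel,fit(blk,m,[.5,0,-.3],[.02,.02,.2]))
# red handle
def red(h):return ((h[...,0]<10)|(h[...,0]>170))&(h[...,1]>120)
def yel(h):return (h[...,0]>18)&(h[...,0]<35)&(h[...,1]>140)
def blu(h):return (h[...,0]>105)&(h[...,0]<130)&(h[...,1]>140)
def run(lab,col,cs,z0,z1,rr,x0):
    ms={n:clean(col(hsv[n])&near(n,cs[n],20)) for n in cs}
    for sel in (["scene"],["side"],["scene","side"]):
        print(lab,sel,fit(lambda p:cyl(*p,z0,z1,rr),{n:ms[n] for n in sel},x0,[.01,.01]))
run("handle",red,{"scene":(216,162),"side":(264,152)},.096,.161,.012,[.59,-.02])
run("yel",yel,{"scene":(195,96),"side":(370,144)},.065,.105,.014,[.5,-.3])
run("blueA",blu,{"scene":(343,258),"side":(163,287)},.035,.075,.014,[.485,.285])
for n,z in(("scene",.09),("side",.09)): print(atz(n,{"scene":(263,157),"side":(300,197)}[n],z))
E
```

```text
block ('scene',) (array([ 0.47806272, -0.01909833, -0.12944206]), np.float64(0.11985257408005638))
block ('side',) (array([ 0.477896  , -0.01872832, -0.13398926]), np.float64(0.0860461272631658))
block ('scene', 'side') (array([ 0.47811024, -0.01871642, -0.13382109]), np.float64(0.10112809919111802))
handle ['scene'] (array([ 0.59591552, -0.03641095]), np.float64(0.5848381212950297))
handle ['side'] (array([ 0.59830699, -0.03598262]), np.float64(0.22211258697027195))
handle ['scene', 'side'] (array([ 0.5979413 , -0.03522902]), np.float64(0.3542998942315515))
yel ['scene'] (array([ 0.50771191, -0.30352091]), np.float64(1.7429065743944636))
yel ['side'] (array([ 0.50812728, -0.29890157]), np.float64(0.20203843913803146))
yel ['scene', 'side'] (array([ 0.50855034, -0.29846851]), np.float64(0.5931880900508352))
blueA ['scene'] (array([0.47945313, 0.28191406]), np.float64(1.4663590926566705))
blueA ['side'] (array([0.51076152, 0.27547871]), np.float64(1.624767801857585))
blueA ['scene', 'side'] (array([0.48397239, 0.28542671]), np.float64(1.6788342734354014))
[ 0.4783244  -0.02033683  0.09      ]
[ 0.47450309 -0.01505016  0.09      ]
```

View pics/scene_crop.png

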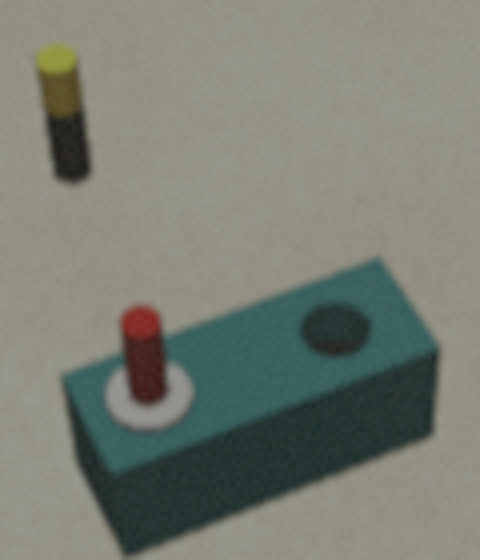

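View pics/side_crop.png

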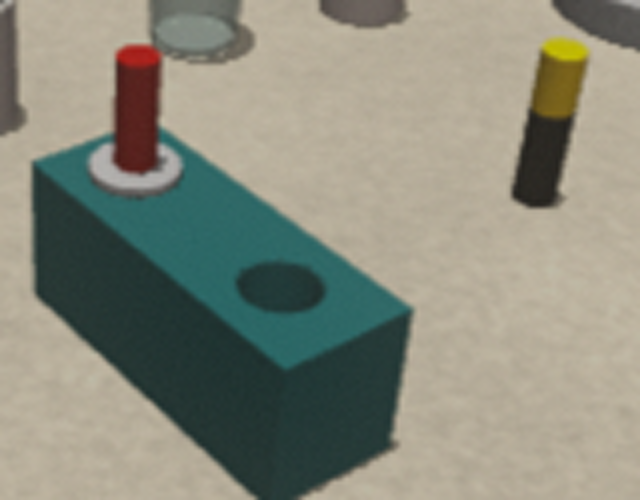

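Block fit: bore at (0.478,-0.019), yaw -0.13. Rod handle at (0.598,-0.0355), which matches the predicted parking hole. I move above the rod first.

```bash
python3 -m inch '[[0.02,0,-0.019,0,0,0,0],[0.05,0,-0.048,0,0,0,0],[0.58,0,-0.552,0,0,0,0],[0.58,0,-0.552,0,0,0,0],[0.58,0,-0.552,0,0,0,0],[0.58,0,-0.552,0,0,0,0],[0.58,0,-0.552,0,0,0,0],[0.58,0,-0.552,0,0,0,0],[0.58,0,-0.552,0,0,0,0],[0.58,0,-0.552,0,0,0,0],[0.58,0,-0.552,0,0,0,0],[0.58,0,-0.552,0,0,0,0]]' 30; cat >> h.py <<'E'
def to(x,y,z=None):
    s=r.observe();p=np.array(s["ee_pos"]);R=np.array(s["eef_rot"])
    d=np.array([x,y,p[2] if z is None else z])-p
    print("t",round(s["t"],2),"p",p.round(4),"F",np.round(s["ft_force"],1),"w",round(s["gripper_width"],4),"toolshift",(R.T@d).round(4));return R
E
python3 -c "
from h import *
print(to(.598,-.0355,.404).round(3))"
```

```text
t: 2.45
ee_pos: [0.4869, 0.1656, 0.4051]
eef_rot: [[0.953, 0.001, 0.304], [-0.304, 0.0, 0.953], [0.001, -1.0, 0.0]]
ft_force: [0.5, 1.0, -0.3]
gripper_width: 0.0909
t 2.45 p [0.4869 0.1656 0.4051] F [ 0.5  1.  -0.3] w 0.0909 toolshift [ 0.167   0.0012 -0.1579]
[[ 0.953  0.001  0.304]
 [-0.304  0.     0.953]
 [ 0.001 -1.     0.   ]]
```

```bash
python3 -m inch '[[0.167,0,-0.158,0,0,0,0],[0.167,0,-0.158,0,0,0,0],[0.167,0,-0.158,0,0,0,0],[0.167,0,-0.158,0,0,0,0],[0.167,0,-0.158,0,0,0,0],[0.167,0,-0.158,0,0,0,0]]'; python3 - <<'E'
from h import *
to(.598,-.0355,.404)
for n in("wrist","side"): cv2.imwrite(f"pics/{n}1.png",r.camera(n)[:,:,::-1])
E
```

```text
t: 3.05
ee_pos: [0.5987, -0.0366, 0.4049]
eef_rot: [[0.952, 0.001, 0.307], [-0.307, -0.0, 0.952], [0.001, -1.0, -0.0]]
ft_force: [-0.4, 0.5, -0.1]
gripper_width: 0.0909
t 3.05 p [ 0.5987 -0.0366  0.4049] F [-0.4  0.5 -0.1] w 0.0909 toolshift [-0.0011  0.0009  0.0008]
```

View pics/wrist1.png

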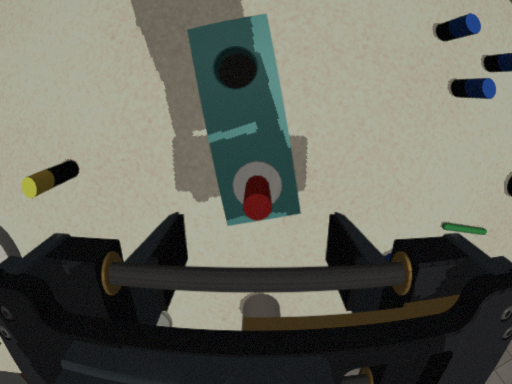

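View pics/side1.png

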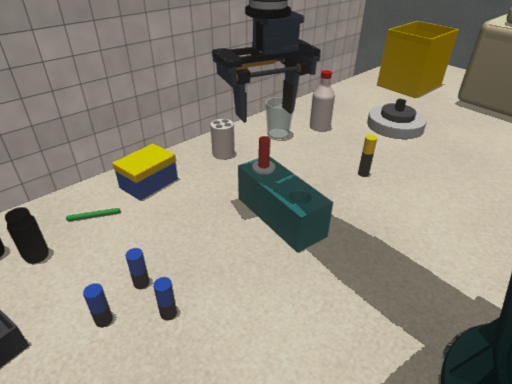

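Wrist view: handle top at (258,207), collar at (257,183), bore at (236,68), yellow cap top at (32,187). The jaws straddle the rod. I'll turn these pixels into positions.

```bash
cat >> h.py <<'E'
def wz(uv,z,p=None,R=None):
    s=r.observe()
    if p is None:p=np.array(s["ee_pos"]);R=np.array(s["eef_rot"])
    i=r.camera_info("wrist");K=i["K"];H=i["hand_eye"]
    a=(uv[0]-K[0,2])/K[0,0];b=(uv[1]-K[1,2])/K[1,1];th=np.hypot(a,b)
    d=np.array([np.sin(th)*a/th,np.sin(th)*b/th,np.cos(th)])
    d=R@H[:3,:3]@d;o=p+R@H[:3,3]
    return o+d*(z-o[2])/d[2]
E
python3 - <<'E'
from h import *
for l,uv,z in(("handletop",(258,207),.161),("collar",(257,183),.096),("bore",(236,68),.09),("yeltop",(32,187),.105),("blue a",(488,89),.075),("blue b",(472,24),.075)): print(l,wz(uv,z).round(4))
to(.598,-.0355,.307)
E
```

```text
handletop [ 0.5956 -0.0322  0.161 ]
collar [ 0.5931 -0.0321  0.096 ]
bore [ 0.4778 -0.0166  0.09  ]
yeltop [ 0.5102 -0.2925  0.105 ]
blue a [0.5672 0.2872 0.075 ]
blue b [0.4813 0.2859 0.075 ]
t 3.15 p [ 0.5973 -0.034   0.4045] F [ 0.3  0.4 -0.6] w 0.0913 toolshift [ 0.0012  0.0975 -0.0012]
```

```bash
python3 -m inch '[[-0.001,0.03,0,0,0,0,0],[-0.001,0.065,0,0,0,0,0],[-0.001,0.097,0,0,0,0,0],[-0.001,0.097,0,0,0,0,0],[-0.001,0.097,0,0,0,0,0]]' 30; python3 -m inch '[[0,0,0,0,0,0,0.5],[0,0,0,0,0,0,1],[0,0,0,0,0,0,1],[0,0,0,0,0,0,1],[0,0,0,0,0,0,1],[0,0,0,0,0,0,1],[0,0,0,0,0,0,1],[0,0,0,0,0,0,1]]' 30;  python3 - <<'E'
from h import *
for n in("wrist","side"): cv2.imwrite(f"pics/{n}2.png",r.camera(n)[:,:,::-1])
E
```

```text
t: 3.65
ee_pos: [0.5963, -0.0326, 0.3083]
eef_rot: [[0.953, -0.001, 0.303], [-0.303, 0.0, 0.953], [-0.001, -1.0, -0.0]]
ft_force: [0.0, -0.4, 0.4]
gripper_width: 0.0907
t: 4.45
ee_pos: [0.5964, -0.0334, 0.3077]
eef_rot: [[0.953, -0.0, 0.304], [-0.304, 0.0, 0.953], [-0.0, -1.0, -0.0]]
ft_force: [-0.0, 0.2, 0.7]
gripper_width: 0.03
```

View pics/side2.png

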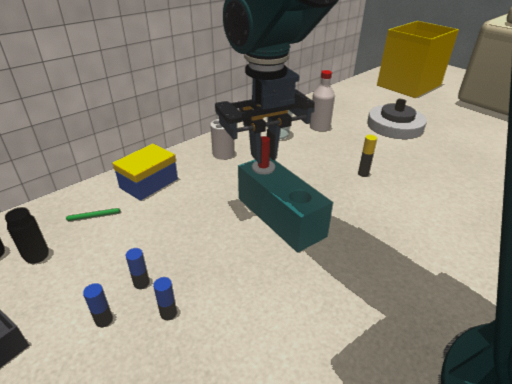

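View pics/wrist2.png

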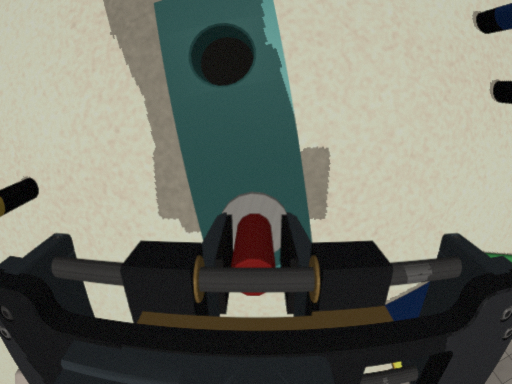

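Fingers are nearly shut on the handle. The bore rim is at (224,55). I keep closing.

```bash
python3 -m inch '[[0,0,0,0,0,0,1],[0,0,0,0,0,0,1],[0,0,0,0,0,0,1],[0,0,0,0,0,0,1]]' 40;  python3 -m inch '[[0,-0.01,0,0,0,0,1],[0,-0.03,0,0,0,0,1],[0,-0.06,0,0,0,0,1],[0,-0.09,0,0,0,0,1],[0,-0.11,0,0,0,0,1],[0,-0.115,0,0,0,0,1],[0,-0.115,0,0,0,0,1]]';python3 - <<'E'
from h import *
for n in("side","scene"): cv2.imwrite(f"pics/{n}3.png",r.camera(n)[:,:,::-1])
E
```

```text
t: 4.95
ee_pos: [0.5963, -0.0334, 0.3077]
eef_rot: [[0.953, -0.0, 0.304], [-0.304, 0.0, 0.953], [-0.0, -1.0, -0.0]]
ft_force: [0.1, -0.6, -0.7]
gripper_width: 0.0232
t: 5.65
ee_pos: [0.5964, -0.0334, 0.4235]
eef_rot: [[0.953, 0.001, 0.304], [-0.304, -0.0, 0.953], [0.001, -1.0, 0.0]]
ft_force: [-0.8, -0.6, -1.5]
gripper_width: 0.0231
```

View pics/side3.png

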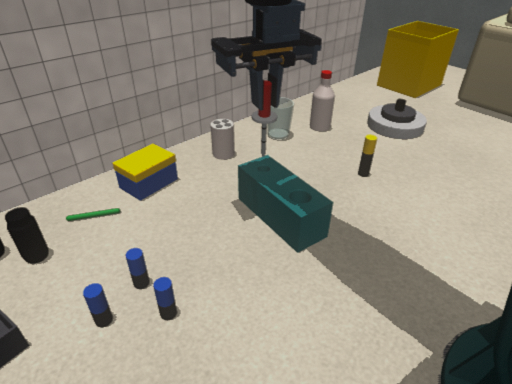

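Rod lifted clear and hanging upright, tip at about (264,155). I shift it over the bore.

```bash
python3 -m inch '[[-0.02,0,-0.0035,0,0,0,1],[-0.06,0,-0.0107,0,0,0,1],[-0.1,0,-0.0178,0,0,0,1],[-0.118,0,-0.021,0,0,0,1],[-0.118,0,-0.021,0,0,0,1],[-0.118,0,-0.021,0,0,0,1]]';python3 - <<'E'
from h import *
to(.478,-.0175)
ims={n:r.camera(n) for n in("side","scene","wrist")}
c=[cv2.resize(ims["side"][90:240,220:370],None,fx=2.66,fy=2.66,interpolation=2),cv2.resize(ims["scene"][70:220,190:340],None,fx=2.66,fy=2.66,interpolation=2)]
cv2.imwrite("pics/bore4.png",np.hstack(c)[:,:,::-1]);cv2.imwrite("pics/wrist4.png",ims["wrist"][:,:,::-1])
for n in("side","scene"):
    print(n,"tip@.121 pred",proj(n,[[.478,-.0175,.121],[.478,-.0175,.09]]).round(1).tolist())
    print([(round(d["score"],2),np.round(d["at"],1)) for d in r.boxes_of("rod",n)])
E
```

```text
t: 6.35
ee_pos: [0.4777, -0.0175, 0.4222]
eef_rot: [[0.953, -0.001, 0.304], [-0.304, 0.0, 0.953], [-0.001, -1.0, -0.0]]
ft_force: [0.8, -0.2, -0.6]
gripper_width: 0.0238
t 6.35 p [ 0.4777 -0.0175  0.4222] F [ 0.8 -0.2 -0.6] w 0.0238 toolshift [ 0.0003 -0.      0.0001]
side tip@.121 pred [[300.9, 182.5], [299.5, 195.7]]
[]
scene tip@.121 pred [[263.9, 149.2], [263.8, 157.7]]
[(0.85, array([265.1, 127.5]))]
```

View pics/bore4.png

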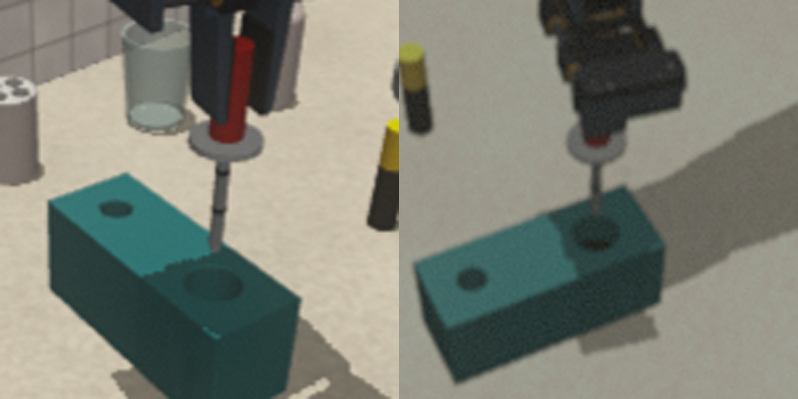

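View pics/wrist4.png

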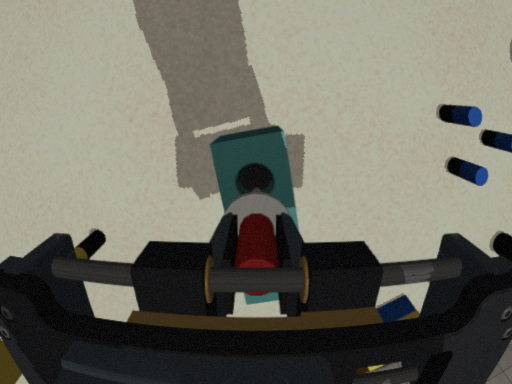

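Tip at (301.6,184) in the side view and (264,149) in the scene view, both centred over the bore. I lower it to just above the shallow depth.

```bash
python3 -m inch '[[0,0.01,0,0,0,0,1],[0,0.03,0,0,0,0,1],[0,0.05,0,0,0,0,1],[0,0.058,0,0,0,0,1],[0,0.058,0,0,0,0,1]]'; python3 -m inch '[[0,0.002,0,0,0,0,1],[0,0.004,0,0,0,0,1],[0,0.006,0,0,0,0,1],[0,0.008,0,0,0,0,1],[0,0.009,0,0,0,0,1],[0,0.009,0,0,0,0,1]]'; python3 -m inch '[[0,0,0,0,0,0,1]]'
```

```text
t: 7.1
ee_pos: [0.4774, -0.0175, 0.3634]
eef_rot: [[0.953, -0.002, 0.304], [-0.304, 0.0, 0.953], [-0.002, -1.0, -0.001]]
ft_force: [-0.1, 0.2, -0.3]
gripper_width: 0.0235
t: 7.7
ee_pos: [0.4784, -0.0176, 0.3572]
eef_rot: [[0.953, 0.002, 0.304], [-0.304, -0.0, 0.953], [0.002, -1.0, 0.0]]
ft_force: [-3.6, 1.0, 18.3]
gripper_width: 0.0234
t: 7.8
ee_pos: [0.4784, -0.0176, 0.3573]
eef_rot: [[0.953, 0.002, 0.304], [-0.304, -0.0, 0.953], [0.002, -1.0, 0.0]]
ft_force: [-3.1, -0.2, 18.2]
gripper_width: 0.0233
```

```bash
python3 -m inch '[[0,-0.001,0,0,0,0,1],[0,-0.002,0,0,0,0,1],[0,-0.002,0,0,0,0,1],[0,-0.002,0,0,0,0,1]]'; python3 - <<'E'
from h import *
to(.478,-.0175)
ims={n:r.camera(n) for n in("side","scene")}
c=[cv2.resize(ims["side"][90:240,220:370],None,fx=2.66,fy=2.66,interpolation=2),cv2.resize(ims["scene"][70:220,190:340],None,fx=2.66,fy=2.66,interpolation=2)]
cv2.imwrite("pics/bore5.png",np.hstack(c)[:,:,::-1])
E
```

```text
t: 8.2
ee_pos: [0.4775, -0.0175, 0.3576]
eef_rot: [[0.953, -0.0, 0.304], [-0.304, 0.0, 0.953], [-0.0, -1.0, -0.0]]
ft_force: [-0.3, 1.0, -1.7]
gripper_width: 0.023
t 8.2 p [ 0.4775 -0.0175  0.3576] F [-0.3  1.  -1.7] w 0.023 toolshift [ 0.0004 -0.      0.0001]
```

View pics/bore5.png

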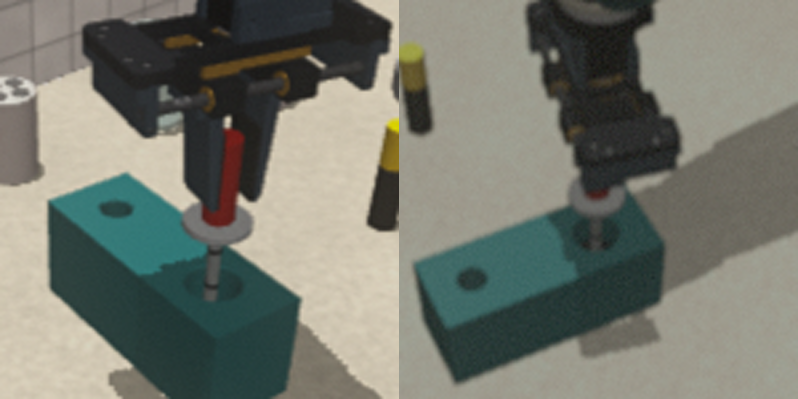

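The side view shows the lower ring at the bore rim and contact came at tip z≈0.055, so the bore is 35 mm and the blue carrier is the match. I return the rod.

```bash
python3 -m inch '[[0,-0.015,0,0,0,0,1],[0,-0.045,0,0,0,0,1],[0,-0.063,0,0,0,0,1],[0.015,-0.065,0.003,0,0,0,1],[0.055,-0.065,0.01,0,0,0,1],[0.095,-0.065,0.017,0,0,0,1],[0.118,-0.065,0.021,0,0,0,1],[0.118,-0.065,0.021,0,0,0,1],[0.118,-0.065,0.021,0,0,0,1]]'; python3 - <<'E'
from h import *
print("park", atz("side",(116.5/2.66+219.7,209/2.66+89.7),.09), atz("scene",((472-399)/2.66+189.7,279/2.66+69.7),.09))
to(.5965,-.0334)
ims={n:r.camera(n) for n in("side","scene")}
c=[cv2.resize(ims["side"][90:240,220:370],None,fx=2.66,fy=2.66,interpolation=2),cv2.resize(ims["scene"][70:220,190:340],None,fx=2.66,fy=2.66,interpolation=2)]
cv2.imwrite("pics/bore6.png",np.hstack(c)[:,:,::-1])
for n in ("side","scene"):print(proj(n,[.5965,-.034,.121]))
E
```

```text
t: 9.2
ee_pos: [0.5967, -0.0334, 0.4211]
eef_rot: [[0.953, -0.002, 0.304], [-0.304, 0.0, 0.953], [-0.002, -1.0, -0.0]]
ft_force: [-1.0, 0.0, -2.1]
gripper_width: 0.0235
park [ 0.59405774 -0.03209847  0.09      ] [ 0.59614748 -0.03519417  0.09      ]
t 9.2 p [ 0.5967 -0.0334  0.4211] F [-1.   0.  -2.1] w 0.0235 toolshift [-0.0002  0.     -0.    ]
[[263.71611262 154.92517134]]
[[216.31229828 166.62650986]]
```

View pics/bore6.png

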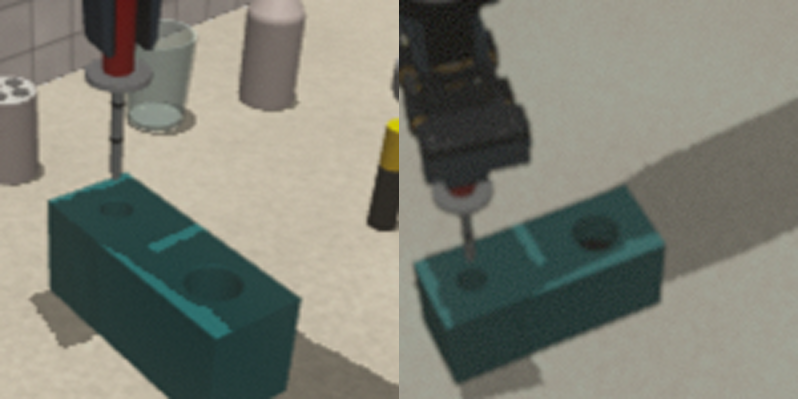

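Tip at about (264,157) in the side view, right above the parking hole. Lowering.

```bash
python3 -m inch '[[-0.001,0.01,0,0,0,0,1],[-0.001,0.035,0,0,0,0,1],[-0.001,0.065,0,0,0,0,1],[-0.001,0.095,0,0,0,0,1],[-0.001,0.108,0,0,0,0,1],[-0.001,0.11,0,0,0,0,1],[-0.001,0.11,0,0,0,0,1]]'; python3 -m inch '[[0,0.001,0,0,0,0,1],[0,0.003,0,0,0,0,1],[0,0.004,0,0,0,0,1],[0,0.004,0,0,0,0,1]]'
```

```text
t: 10.0
ee_pos: [0.5956, -0.0331, 0.3132]
eef_rot: [[0.953, 0.0, 0.304], [-0.304, -0.0, 0.953], [0.0, -1.0, 0.0]]
ft_force: [0.0, -0.6, -1.3]
gripper_width: 0.0235
t: 10.4
ee_pos: [0.5955, -0.0331, 0.309]
eef_rot: [[0.953, 0.0, 0.304], [-0.304, -0.0, 0.953], [0.0, -1.0, 0.0]]
ft_force: [-0.1, 0.5, -0.9]
gripper_width: 0.0234
```

```bash
python3 -m inch '[[0,0.001,0,0,0,0,1],[0,0.0015,0,0,0,0,1],[0,0.0015,0,0,0,0,1]]'; python3 -m inch '[[0,0,0,0,0,0,0.8],[0,0,0,0,0,0,0.5],[0,0,0,0,0,0,0],[0,0,0,0,0,0,0],[0,0,0,0,0,0,0],[0,0,0,0,0,0,0]]'; python3 - <<'E'
from h import *
im=r.camera("side");cv2.imwrite("pics/park7.png",cv2.resize(im[60:260,180:380],None,fx=3,fy=3)[:,:,::-1])
E
```

```text
t: 10.7
ee_pos: [0.5956, -0.0331, 0.3076]
eef_rot: [[0.953, 0.0, 0.304], [-0.304, -0.0, 0.953], [0.0, -1.0, -0.0]]
ft_force: [-2.9, 0.3, 5.0]
gripper_width: 0.0234
t: 11.3
ee_pos: [0.5955, -0.0331, 0.3072]
eef_rot: [[0.953, -0.0, 0.304], [-0.304, 0.0, 0.953], [-0.0, -1.0, 0.0]]
ft_force: [0.1, 0.7, 0.4]
gripper_width: 0.0605
```

View pics/park7.png

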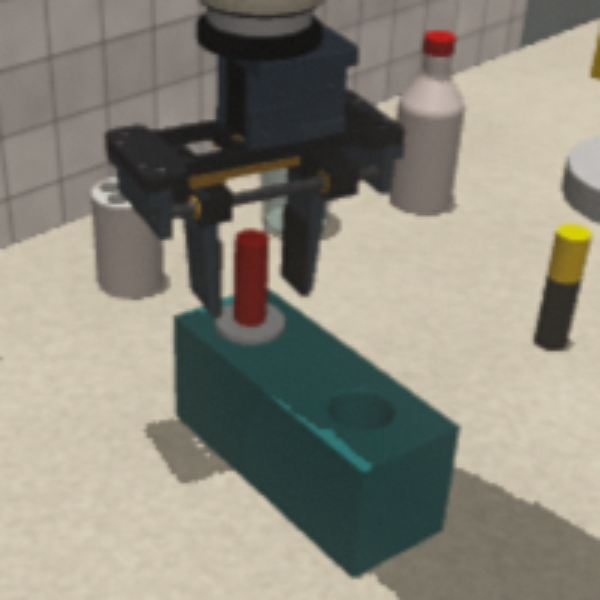

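Rod parked with the collar flat on the block. I rise and go to the nearest blue carrier, at about (0.483,0.286), 0.56 m from the base.

```bash
python3 -m inch '[[0,-0.02,0,0,0,0,0],[0,-0.06,0,0,0,0,0],[0,-0.09,0,0,0,0,0],[-0.204,-0.09,0.27,0,0,0,0],[-0.204,-0.09,0.27,0,0,0,0],[-0.204,-0.09,0.27,0,0,0,0],[-0.204,-0.09,0.27,0,0,0,0],[-0.204,-0.09,0.27,0,0,0,0],[-0.204,-0.09,0.27,0,0,0,0],[-0.204,-0.09,0.27,0,0,0,0],[-0.204,-0.09,0.27,0,0,0,0],[-0.204,-0.09,0.27,0,0,0,0]]'; python3 -m inch '[[0,0,0,0,0,0,0]]';python3 - <<'E'
from h import *
to(.483,.286)
cv2.imwrite("pics/wrist8.png",r.camera("wrist")[:,:,::-1])
cv2.imwrite("pics/side8.png",r.camera("side")[:,:,::-1])
for d in r.masks_of("carrier_blue","wrist"):
    ys,xs=np.nonzero(d["mask"]);print(round(d["score"],2),np.round(d["at"],1),xs.min(),xs.max(),ys.min(),ys.max(),wz(d["at"],.0375).round(4))
E
```

```text
t: 12.55
ee_pos: [0.4828, 0.2867, 0.3972]
eef_rot: [[0.953, -0.0, 0.302], [-0.302, -0.0, 0.953], [0.0, -1.0, -0.0]]
ft_force: [0.9, -0.5, -0.1]
gripper_width: 0.0913
t: 12.65
ee_pos: [0.4834, 0.2855, 0.3971]
eef_rot: [[0.953, -0.0, 0.304], [-0.304, -0.0, 0.953], [-0.0, -1.0, -0.0]]
ft_force: [0.6, -0.9, 0.3]
gripper_width: 0.0913
t 12.65 p [0.4834 0.2855 0.3971] F [ 0.6 -0.9  0.3] w 0.0913 toolshift [-0.0005 -0.      0.0004]
0.88 [280.5 239.5] 267 291 217 262 [0.5723 0.2889 0.0375]
0.8 [338.5 197.2] 320 355 182 218 [0.5403 0.3732 0.0375]
0.79 [259. 181.] 245 270 159 194 [0.4911 0.286  0.0375]
```

View pics/wrist8.png

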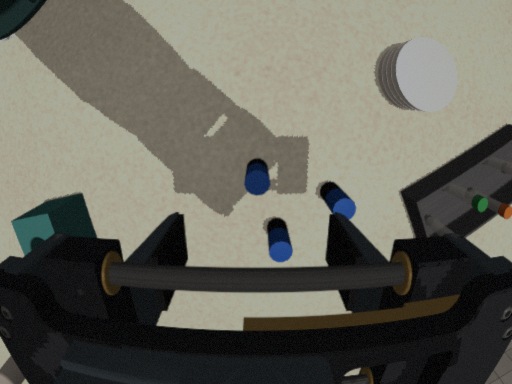

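View pics/side8.png

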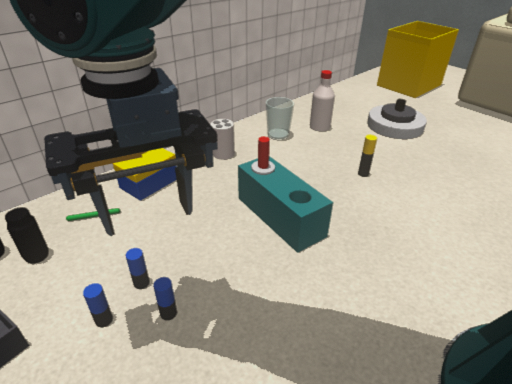

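Target carrier in the wrist view at (258,178), neighbours at (280,240) and (338,198). I refine the fit.

```bash
python3 - <<'E'
from fit import *
import fit
s=r.observe();p=np.array([.4831,.2858,.3971]);R=np.array(s["eef_rot"])
i=r.camera_info("wrist");K=i["K"];H=i["hand_eye"]
def pw(P):
    c=(np.atleast_2d(P)-p)@R; c=(c-H[:3,3])@H[:3,:3]
    rr=np.hypot(c[:,0],c[:,1]);th=np.arctan2(rr,c[:,2]);return np.c_[K[0,2]+K[0,0]*th*c[:,0]/rr,K[1,2]+K[1,1]*th*c[:,1]/rr]
im=cv2.imread("pics/wrist8.png");h=cv2.cvtColor(im,cv2.COLOR_BGR2HSV)
m=clean((h[...,0]>105)&(h[...,0]<130)&(h[...,1]>150)&near("w",(258,180),24));ys,xs=np.nonzero(m);print("cap",m.sum(),xs.min(),xs.max(),ys.min(),ys.max())
o=fit.proj
fit.proj=lambda n,P:pw(P)
print(fit.fit(lambda q:cyl(*q,.035,.075,.014),{"w":m},[.485,.286],[.01,.01]))
fit.proj=o
for n in("scene","side"):
    k={"scene":1,"side":0}[n]
    print(n,fit.fit(lambda q:cyl(*q,0,.075,.014),{n:np.load(f"m_{n}_carrier_blue_{k}.npy")},[.485,.286],[.01,.01]))
# colour: look at target
for n,c in(("scene",(343,258)),("side",(163,287))):
    m=clean((hsv[n][...,0]>105)&(hsv[n][...,0]<130)&(hsv[n][...,1]>170)&near(n,c,20));ys,xs=np.nonzero(m);print(n,m.sum(),xs.min(),xs.max(),ys.min(),ys.max(),fit.fit(lambda q:cyl(*q,.035,.075,.014),{n:m},[.485,.286],[.01,.01]))
E
```

```text
cap 609 245 268 162 193
(array([0.48059839, 0.28683192]), np.float64(0.17095849834186547))
scene (array([0.48159329, 0.28620945]), np.float64(0.06620665861652579))
side (array([0.48180809, 0.2869474 ]), np.float64(0.06900678527541806))
scene 2 340 341 255 256 (array([0.49494804, 0.27600961]), np.float64(124.34901960784313))
side 169 154 170 278 290 (array([0.51260629, 0.27409483]), np.float64(1.9371620837684185))
```

Target at (0.4816,0.2866), with all three cameras agreeing. Descending.

```bash
python3 -m inch '[[-0.002,0.015,0.0005,0,0,0,0],[-0.002,0.05,0.0005,0,0,0,0],[-0.002,0.09,0.0005,0,0,0,0],[-0.002,0.13,0.0005,0,0,0,0],[-0.002,0.155,0.0005,0,0,0,0],[-0.002,0.163,0.0005,0,0,0,0],[-0.002,0.163,0.0005,0,0,0,0],[-0.002,0.163,0.0005,0,0,0,0]]'; python3 -m inch '[[0,0,0,0,0,0,0.6],[0,0,0,0,0,0,1],[0,0,0,0,0,0,1],[0,0,0,0,0,0,1],[0,0,0,0,0,0,1],[0,0,0,0,0,0,1],[0,0,0,0,0,0,1],[0,0,0,0,0,0,1],[0,0,0,0,0,0,1],[0,0,0,0,0,0,1],[0,0,0,0,0,0,1]]' 30;python3 - <<'E'
from h import *
cv2.imwrite("pics/wrist9.png",r.camera("wrist")[:,:,::-1])
cv2.imwrite("pics/side9.png",r.camera("side")[:,:,::-1])
E
```

```text
t: 13.6
ee_pos: [0.4818, 0.2873, 0.2351]
eef_rot: [[0.953, 0.001, 0.304], [-0.304, 0.001, 0.953], [0.001, -1.0, 0.001]]
ft_force: [0.3, -0.0, -0.3]
gripper_width: 0.0912
t: 14.7
ee_pos: [0.4814, 0.2872, 0.2342]
eef_rot: [[0.953, -0.0, 0.304], [-0.304, -0.0, 0.953], [-0.0, -1.0, -0.0]]
ft_force: [-0.1, 0.2, -0.5]
gripper_width: 0.0275
```

View pics/wrist9.png

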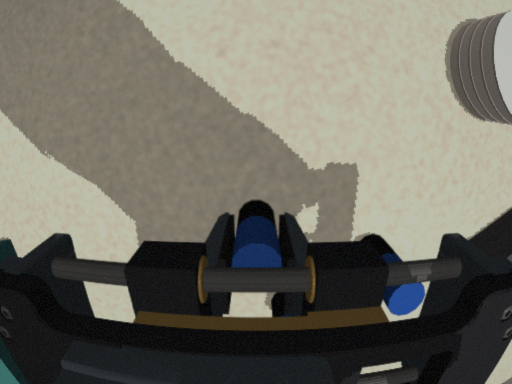

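View pics/side9.png

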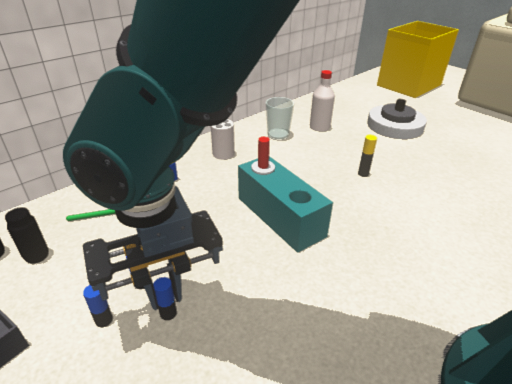

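Carrier gripped (27.5 mm opening), wrist view centred at (257,250). I lift it and carry it to above the bore.

```bash
python3 -m inch '[[0,-0.01,0,0,0,0,1],[0,-0.04,0,0,0,0,1],[0,-0.08,0,0,0,0,1],[0,-0.12,0,0,0,0,1],[0.006,-0.14,-0.02,0,0,0,1],[0.018,-0.14,-0.06,0,0,0,1],[0.03,-0.14,-0.1,0,0,0,1],[0.043,-0.14,-0.14,0,0,0,1],[0.055,-0.14,-0.18,0,0,0,1],[0.067,-0.14,-0.22,0,0,0,1],[0.08,-0.14,-0.26,0,0,0,1],[0.089,-0.14,-0.291,0,0,0,1]]'; python3 -m inch '[[0,0,0,0,0,0,1],[0,0,0,0,0,0,1]]';python3 - <<'E'
from h import *
to(.478,-.0175)
ims={n:r.camera(n) for n in("side","scene")}
c=[cv2.resize(ims["side"][90:240,220:370],None,fx=2.66,fy=2.66,interpolation=2),cv2.resize(ims["scene"][70:220,190:340],None,fx=2.66,fy=2.66,interpolation=2)]
cv2.imwrite("pics/bore10.png",np.hstack(c)[:,:,::-1])
E
```

```text
t: 16.0
ee_pos: [0.4774, -0.019, 0.3751]
eef_rot: [[0.952, 0.001, 0.305], [-0.305, -0.0, 0.952], [0.001, -1.0, 0.0]]
ft_force: [0.4, 0.0, -0.7]
gripper_width: 0.0274
t: 16.2
ee_pos: [0.4777, -0.0174, 0.3748]
eef_rot: [[0.952, 0.001, 0.306], [-0.306, 0.0, 0.952], [0.0, -1.0, 0.0]]
ft_force: [0.5, -0.1, -1.4]
gripper_width: 0.0273
t 16.2 p [ 0.4777 -0.0174  0.3748] F [ 0.5 -0.1 -1.4] w 0.0273 toolshift [0.0004 0.     0.    ]
```

View pics/bore10.png

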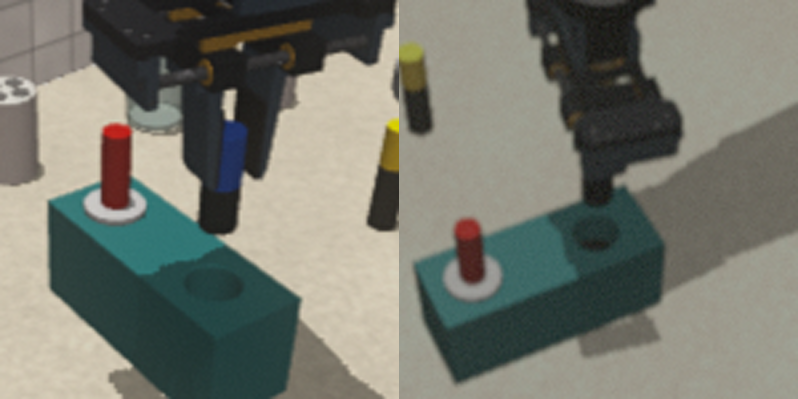

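Carrier bottom at about (302,175) in the side view, centred over the bore. Lowering.

```bash
python3 -m inch '[[0,0.01,0,0,0,0,1],[0,0.03,0,0,0,0,1],[0,0.045,0,0,0,0,1],[0,0.055,0,0,0,0,1],[0,0.055,0,0,0,0,1]]'; python3 -m inch '[[0,0.01,0,0,0,0,1],[0,0.018,0,0,0,0,1],[0,0.024,0,0,0,0,1],[0,0.026,0,0,0,0,1],[0,0.026,0,0,0,0,1]]';python3 -m inch '[[0,0.001,0,0,0,0,1],[0,0.002,0,0,0,0,1],[0,0.003,0,0,0,0,1],[0,0.004,0,0,0,0,1],[0,0.004,0,0,0,0,1]]'
```

```text
t: 16.8
ee_pos: [0.4773, -0.0165, 0.3177]
eef_rot: [[0.953, -0.003, 0.303], [-0.303, 0.0, 0.953], [-0.003, -1.0, -0.001]]
ft_force: [-0.1, -0.9, -0.5]
gripper_width: 0.0272
t: 17.3
ee_pos: [0.4777, -0.0171, 0.293]
eef_rot: [[0.953, -0.0, 0.304], [-0.304, 0.0, 0.953], [-0.0, -1.0, -0.0]]
ft_force: [-0.3, -0.7, -0.1]
gripper_width: 0.0272
t: 17.8
ee_pos: [0.4778, -0.017, 0.2892]
eef_rot: [[0.953, 0.0, 0.304], [-0.304, -0.0, 0.953], [0.0, -1.0, 0.0]]
ft_force: [0.1, -0.5, -0.5]
gripper_width: 0.0275
```

```bash
python3 -m inch '[[0,0.0005,0,0,0,0,1],[0,0.001,0,0,0,0,1],[0,0.001,0,0,0,0,1]]'; python3 - <<'E'
from h import *
im=r.camera("side");cv2.imwrite("pics/ins11.png",cv2.resize(im[90:240,220:370],None,fx=4,fy=4)[:,:,::-1])
E
```

```text
t: 18.1
ee_pos: [0.4781, -0.0171, 0.289]
eef_rot: [[0.953, 0.0, 0.304], [-0.304, -0.0, 0.953], [0.0, -1.0, -0.0]]
ft_force: [-5.5, -0.6, 16.5]
gripper_width: 0.0274
```

View pics/ins11.png

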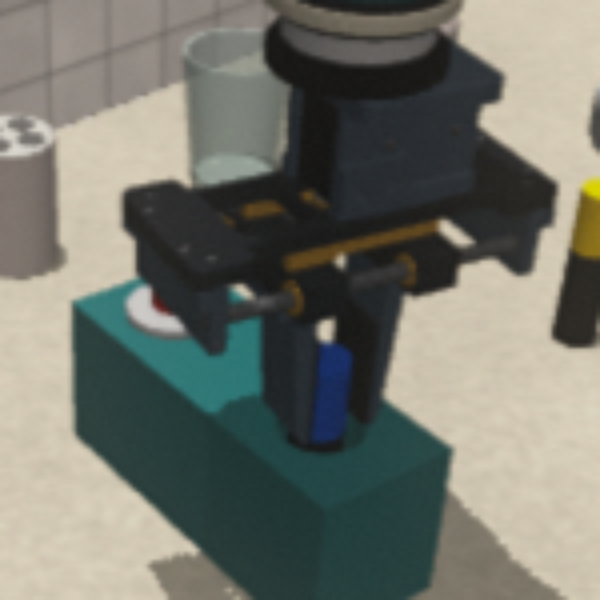

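Seated: 16 N contact with the bottom at about 0.055. I relax, open and rise.

```bash
python3 -m inch '[[0,-0.0007,0,0,0,0,1],[0,-0.0007,0,0,0,0,1],[0,-0.0007,0,0,0,0,0.7],[0,-0.0007,0,0,0,0,0.5],[0,-0.0007,0,0,0,0,0.3],[0,-0.0007,0,0,0,0,0],[0,-0.0007,0,0,0,0,0],[0,-0.0007,0,0,0,0,0],[0,-0.0007,0,0,0,0,0]]'; python3 -m inch '[[0,-0.01,0,0,0,0,0],[0,-0.04,0,0,0,0,0],[0,-0.08,0,0,0,0,0],[0,-0.12,0,0,0,0,0],[-0.02,-0.15,0.05,0,0,0,0],[-0.02,-0.15,0.1,0,0,0,0],[-0.02,-0.15,0.15,0,0,0,0],[-0.02,-0.15,0.18,0,0,0,0],[-0.02,-0.15,0.18,0,0,0,0]]'; python3 - <<'E'
from h import *
c=[]
for n,(x,y) in {"side":(230,110),"scene":(190,80)}.items():
    im=r.camera(n);c.append(cv2.resize(im[y:y+150,x:x+150],None,fx=2.66,fy=2.66,interpolation=2));cv2.imwrite(f"pics/{n}12.png",im[:,:,::-1])
cv2.imwrite("pics/fin12.png",np.hstack(c)[:,:,::-1])
P=[[.478,-.0177,z] for z in(.09,.13)]
print(proj("side",P),proj("scene",P))
E
```

```text
t: 19.05
ee_pos: [0.4778, -0.017, 0.2889]
eef_rot: [[0.953, 0.0, 0.304], [-0.304, 0.0, 0.953], [0.0, -1.0, 0.0]]
ft_force: [-0.3, -0.2, 0.6]
gripper_width: 0.0727
t: 19.95
ee_pos: [0.5141, 0.1639, 0.44]
eef_rot: [[0.954, 0.001, 0.301], [-0.301, 0.001, 0.954], [0.001, -1.0, 0.001]]
ft_force: [0.0, -0.3, 1.0]
gripper_width: 0.0913
[[299.57421662 195.62439981]
 [301.33586877 178.5190652 ]] [[263.73236073 157.65505294]
 [263.89564236 146.56117379]]
```

View pics/fin12.png

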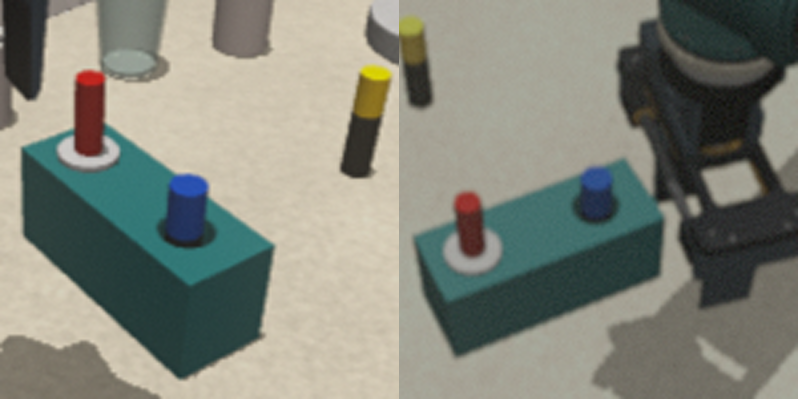

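View pics/side12.png

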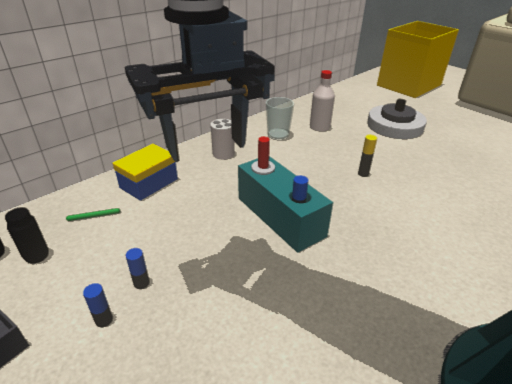

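The blue carrier stands upright in the bore. Its cap top is at (300.7,179) against the predicted (301.3,178.5). The rod is parked and the yellow carrier is untouched. Handing in.

```bash
python3 -m inch '[[0,0,0,0,0,0,0],[0,0,0,0,0,0,0]]'; python3 -c "
from plant import r
r.job_done()"
```

```text
t: 20.25
ee_pos: [0.5132, 0.1596, 0.4391]
eef_rot: [[0.952, 0.0, 0.305], [-0.305, -0.0, 0.952], [0.0, -1.0, -0.0]]
ft_force: [0.2, 0.1, 0.1]
gripper_width: 0.0911
the job is handed in; nothing more can be done
```

I probed the bore with the depth rod, put the rod back in its parking hole, and stood the matching blue carrier in the bore. The job was handed in at about 20 s of the 64 s allowed.

- **Probe:** the rod tip met the cushion at z ≈ 0.055 m with about 18 N, and the 35 mm ring sat near the block's top. The bore is therefore 35 mm deep, which the blue carrier matches.
- **Rod:** it is back in the parking hole with its collar flat on the block.
- **Blue carrier:** I took the one nearest the base, at about (0.482, 0.287). It met the bottom with about 16 N at the expected height.
- **Last checks:** the side and scene pictures show the carrier upright, with the cap's top about 1 px from where it should be in the side view. The yellow carrier and the other two blue ones stand where they were. The gripper is open and clear.

No check failed. The wrist camera's position estimates differed from the fixed cameras' by about 3 mm, well within the clearances.

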